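# Hole saws back on their rack in order of size

## Robot

A 6-joint arm with a two-finger parallel gripper is mounted at the origin on the work surface. World frame = base frame: x ahead of the robot, y to its left, z up, the work surface at z = 0. Lengths are in m, angles in rad, forces in N, time in s.
With the tool pointing down it reaches from about 0.35 to 0.975 m from the base axis. Payload 4.9 kg.
Tool frame: the origin (TCP) lies midway between the tips of the shut fingers; the grasp point (between the pads) lies 19 mm behind it; z points along the fingers, x is the direction in which the jaws open and shut, and the axes are right-handed (so a half turn about z gives the same grasp; the last joint's range is limited). The gripper opens to 85 mm and grips with 20 to 120 N. Pads are 22 mm wide; open, the fingers measure 114 mm over their backs; the gripper's body (76 mm by 85 mm) begins 54 mm behind the grasp point. The pads swing forward as they close: fully open they stand 13 mm farther back than shut.
Start: joints at [-0.119, 0.053, 1.613, -0, 1.476, -0.119], TCP at [0.625, 0, 0.231] pointing down, gripper open.
Joint ranges: [-3.01, 3.01], [-1.01, 2.22], [0.06, 2.58], [-1.02, 4.17], [0.09, 2.62], [-3.14, 3.14]. Speed limits (rad/s): [2.57, 2.57, 3.14, 3.14, 3.14, 3.14].

## Interface

Orientations are given as a rotation vector (axis times angle).
In Python, from station import ctrl, imaging gives the robot as it stands. The module is installed in compiled form; this text tells all that it offers.
- The arm moves only by the shell command python3 -m jog 'ROWS' [FORCE]. ROWS is a JSON object of lists of equal length, an entry for each row: "linear": the shift along the tool's x, y, z in mm, a list of three; "twist": the turn, a rotation vector about the tool's x, y, z in rad, a list of three; "fingers": the opening, from 0 (shut) to 1 (fully open). In form: {"linear": [[dx, dy, dz], ...], "twist": [[rx, ry, rz], ...], "fingers": [fingers, ...]}. A call has 1 to 12 rows; each row is the pose to reach, as a shift and turn from the pose measured when the call began, along the tool's axes at that moment; what a row does not reach only later rows make up. A row lasts 1/10 s, in which the tool goes at most 50 mm and 8.59 degrees, less where a joint would pass 70% of its speed; a pose out of reach is approached as far as the arm can. A call with a gripper value outside its range is refused whole. The fingers move at their own pace and stop on an object; FORCE is the grip in N (left out, the last holds). Time passes only in rows, so rows that repeat a pose let the fingers close. It gives the time, the measured TCP pose, the force and the opening at its end, in the units of the state.
- ctrl.get_obs(): the state, without advancing time (a new reading comes with each control period).
- imaging.get_image(name): name is "scene" or "side" or "wrist"; returns the picture (480x640x3 uint8, red, green, blue); there is no depth.
- imaging.get_calibration(name): a dict with "fovy" (degrees; the focal length in pixels is half the picture's height over the tangent of half this angle, whatever the lens; pixels are square), "cx", "cy" (the principal point, pixels), "eye" and "attitude" of the camera in the world; the wrist camera has in their place "tool_from_camera" (4x4, takes a point from camera to tool coordinates, whose origin is the TCP and whose axes are the tool frame's). Camera axes: x right, y up, looking along -z (the intrinsics and any distortion apply to the point x, -y, -z); pixel columns grow to the right and rows downward; lengths in m; the calibration is good to about 2 mm. The wrist camera is an equidistant fisheye: a pixel r from the principal point sees the ray r / f radians off the axis. A picture is of the moment at which its call begins: read the wrist's pose just before it. get_calibration takes no time and is no camera call.
- ctrl.finish_job(): hands the job in, once; it reports no verdict.
The state is a dict: "t": time; "q": joint angles; "dq": joint speeds; "effort": joint torques, N m; "tool_pos": TCP position; "tool_rot": TCP orientation; "contact_force": force on the tool from outside, world axes, zero at the start; "wrist_torque": the same for the moment, N m; "opening": finger opening in m.
Only numpy, scipy, OpenCV 4.12 (cv2) and the standard library are available. Lean on these libraries where they do the work, as an engineer would, in place of code of your own. Each camera call takes 0.05 s, during which the arm holds its last target. There are 200 camera calls.

## Task

Put the four loose hole saws back on the tapered wooden rack in order of size: the smallest over the peg at the narrow end, the largest over the peg at the wide end, one to a peg, each open end down over its peg and sitting flat on the board. Leave the drill and the fastener tray where they are.

Things in the scene. Friction and masses are not known exactly. Their poses are not given: they have to be found in the camera images.
- saw32: the smallest of the four hole saws: a red steel cup standing open (toothed) end down, closed at the top by a bright flat steel plate with a dark arbor hole; 32 mm outside diameter, 27 mm inside, 48 mm high, hollow to 42 mm above its rim, 80 g give or take a third. Origin: centre of its rim circle, on the underside; z points up through the top plate. Yaw means nothing.
- saw43: the second smallest of the four hole saws: a red steel cup standing open (toothed) end down, closed at the top by a bright flat steel plate with a dark arbor hole; 43 mm outside diameter, 38 mm inside, 48 mm high, hollow to 42 mm above its rim, 108 g give or take a third. Origin: centre of its rim circle, on the underside; z points up through the top plate. Yaw means nothing.
- saw54: the second largest of the four hole saws: a red steel cup standing open (toothed) end down, closed at the top by a bright flat steel plate with a dark arbor hole; 54 mm outside diameter, 49 mm inside, 48 mm high, hollow to 42 mm above its rim, 135 g give or take a third. Origin: centre of its rim circle, on the underside; z points up through the top plate. Yaw means nothing.
- saw65: the largest of the four hole saws: a red steel cup standing open (toothed) end down, closed at the top by a bright flat steel plate with a dark arbor hole; 65 mm outside diameter, 60 mm inside, 48 mm high, hollow to 42 mm above its rim, 162 g give or take a third. Origin: centre of its rim circle, on the underside; z points up through the top plate. Yaw means nothing.
- peg1: the rack's peg nearest the narrow end: bright metal rod, 10 mm diameter, 30 mm high. Origin: centre of its foot, on the board's upper face (15 mm above the table), z up; x along the row of pegs to the wide end, y across. The fixed wooden rack (320 mm long, 62 mm wide tapering up to 104 mm, 15 mm thick) may lie any way round.
- peg2: the rack's peg second from the narrow end: bright metal rod, 10 mm diameter, 30 mm high. Origin: centre of its foot, on the board's upper face (15 mm above the table), z up; x along the row of pegs to the wide end, y across. The four pegs stand on the board's centre line, 76 mm apart, the outer two 46 mm from its ends.
- peg3: the rack's peg second from the wide end: bright metal rod, 10 mm diameter, 30 mm high. Origin: centre of its foot, on the board's upper face (15 mm above the table), z up; x along the row of pegs to the wide end, y across. A thin dark circle drawn on the board round each peg is the outline of the saw that lives there.
- peg4: the rack's peg nearest the wide end: bright metal rod, 10 mm diameter, 30 mm high. Origin: centre of its foot, on the board's upper face (15 mm above the table), z up; x along the row of pegs to the wide end, y across. A small dark hanging hole marks the narrow end of the board, none the wide end.
- drill: bystander: yellow and black cordless drill, 1.5 kg, lying on its side beyond the work, on the right, about 245 mm long with its bit, 185 mm from back to battery, 76 mm high. Origin: on the table under the axis of the drill's body; x along the bit, -y towards the battery.
- fastener_tray: bystander: grey open tray of six compartments with screws, nuts and washers, 200 x 130 x 45 mm, 1.6 kg, on the left of the bench. Origin: centre of its underside, x along the 200 mm side.

How it is judged:
At the end, for the whole second after the job is handed in: Each saw stands upright (0.1 rad) and still, rim on the board (4 mm), its own peg inside it (axes within 10, 15, 21 and 26 mm, smallest to largest saw), in order of size from the narrow end of the rack to the wide end; the fingers have let go of all (horizontal distance between saw32 and peg1 below 0.01 m and z of saw32 in the frame of peg1 between -0.004 and 0.004 m and angle between each of saw32, saw43, saw54, saw65's own z axis and vertical below 0.1 rad and linear speed of each of saw32, saw43, saw54, saw65 below 0.02 m/s and contact force between each of saw32, saw43, saw54, saw65 and the fingers below 0.05 N and horizontal distance between saw43 and peg2 below 0.015 m and z of saw43 in the frame of peg2 between -0.004 and 0.004 m and horizontal distance between saw54 and peg3 below 0.021 m and z of saw54 in the frame of peg3 between -0.004 and 0.004 m and horizontal distance between saw65 and peg4 below 0.026 m and z of saw65 in the frame of peg4 between -0.004 and 0.004 m); the robot touches nothing.
It fails at once if the drill is shifted by more than 15 mm (distance of drill from where it was at the start of the episode above 0.015 m).
It fails at once if the fastener tray is shifted by more than 15 mm (distance of fastener_tray from where it was at the start of the episode above 0.015 m).
It also fails if it takes over 96 s, if anything falls off the work surface, if the arm or the gripper's body presses on something with over 40 N, if the wrist force passes 120 N, or if a joint passes its speed limit or range.

## Working session

There is one attempt and no reset: what is moved stays moved. The work goes in short steps, Python scripts to look and compute and a shell command to move; the robot and the scene stay as the last step left them, time stands still between calls to the robot, and variables do not carry over. Pictures are saved under pics/ and viewed, on a budget of 14 in all, crops included, one or two more only if the job needs it, and the job is handed in when it is done.

```bash
mkdir -p pics
python3 - <<'E'
from station import ctrl, imaging
import cv2
print(ctrl.get_obs())
for n in("scene","side","wrist"):
    print(n,imaging.get_calibration(n)); cv2.imwrite(f"pics/{n}0.png",imaging.get_image(n)[:,:,::-1])
E
```

```text
{'t': 0.0, 'q': array([-1.19003728e-01,  5.33694128e-02,  1.61428222e+00, -1.67747372e-06,
        1.47598299e+00, -1.18989935e-01]), 'dq': array([ 0.00165837,  0.00154917, -0.00019232, -0.00047354, -0.00148362,
       -0.0012261 ]), 'effort': array([ 2.70554956e-04, -3.93670499e+01, -3.70175600e+01, -1.62778279e-04,
        6.93513779e-03, -6.06393527e-06]), 'tool_pos': array([6.24386590e-01, 7.09606116e-05, 2.30062262e-01]), 'tool_rot': array([-3.14135028e+00,  2.14126929e-05,  3.18489656e-03]), 'contact_force': array([-0.88890635, -0.4380297 ,  0.18689016]), 'wrist_torque': array([-0.02770454,  0.03384595,  0.01022972]), 'opening': 0.08538237607802421}
scene {'fovy': 50.86730735978475, 'cx': 320.8274549077587, 'cy': 238.57265647551776, 'eye': array([ 0.98701942, -0.64913657,  0.99840389]), 'attitude': array([0.71295337, 0.19922006, 0.49124922])}
side {'fovy': 56.06048386038092, 'cx': 315.6532488938686, 'cy': 239.4669811860765, 'eye': array([0.12105612, 0.82242983, 0.54425172]), 'attitude': array([ 0.37588638, -1.32595406, -2.32908635])}
wrist {'fovy': 65.70646984690485, 'cx': 313.9485640066803, 'cy': 239.7259627634499, 'tool_from_camera': array([[ 9.99999582e-01,  4.50635587e-05,  9.13448780e-04,
        -8.19498767e-05],
       [ 3.15294055e-04, -9.54541498e-01, -2.98077892e-01,
        -7.77423660e-02],
       [ 8.58492316e-04,  2.98078055e-01, -9.54541113e-01,
        -1.42057146e-01],
       [ 0.00000000e+00,  0.00000000e+00,  0.00000000e+00,
         1.00000000e+00]])}
```

View pics/scene0.png

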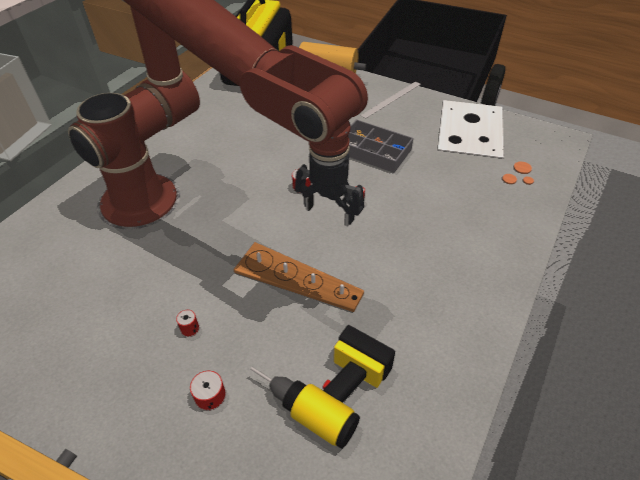

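View pics/side0.png

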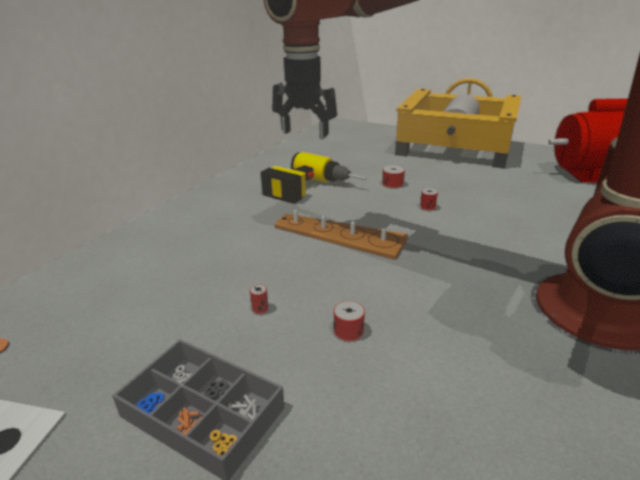

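View pics/wrist0.png

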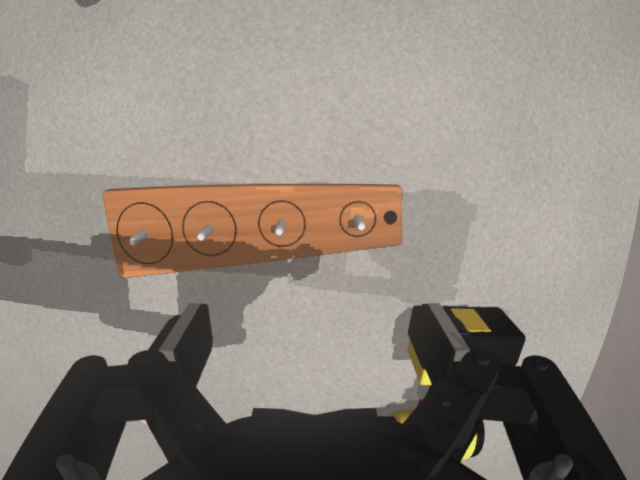

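The scene view shows the rack at about (300,275) and two saws at (187,322) and (207,388). The drill is on the right, and a third saw is partly hidden at (297,182). The side view shows all four: (349,320), (259,299), (393,176) and (429,199). The wrist view shows the rack, with peg circles at about (145,233), (209,228), (282,223) and (358,219), and the hanging hole (narrow end) at (390,217).

```bash
cat > h.py <<'E'
import numpy as np, cv2
from scipy.spatial.transform import Rotation as R
from station import ctrl, imaging
def cam(n, pose=None):
    c=imaging.get_calibration(n); f=240/np.tan(np.radians(c["fovy"]/2))
    if n=="wrist":
        T=np.eye(4); T[:3,:3]=R.from_rotvec(pose[3:]).as_matrix(); T[:3,3]=pose[:3]; M=T@c["tool_from_camera"]
        return M[:3,3],M[:3,:3],f,c["cx"],c["cy"],True
    return np.array(c["eye"]),R.from_rotvec(c["attitude"]).as_matrix(),f,c["cx"],c["cy"],False
def ray(cm,u,v):
    o,A,f,cx,cy,fish=cm; d=np.array([u-cx,v-cy]); r=np.hypot(*d)
    if fish: l=np.r_[d/r*np.sin(r/f),np.cos(r/f)]
    else: l=np.r_[d/f,1]
    w=A@(l*[1,-1,-1]); return o,w/np.linalg.norm(w)
def proj(cm,P):
    o,A,f,cx,cy,fish=cm; l=A.T@(np.array(P)-o)*[1,-1,-1]
    if fish: r=np.hypot(l[0],l[1]); return np.r_[cx,cy]+l[:2]/r*f*np.arctan2(r,l[2])
    return np.r_[cx,cy]+f*l[:2]/l[2]
def onz(cm,u,v,z):
    o,d=ray(cm,u,v); return o+d*(z-o[2])/d[2]
def tri(*rays):
    M=np.zeros((3,3));b=np.zeros(3)
    for o,d in rays: Q=np.eye(3)-np.outer(d,d); M+=Q; b+=Q@o
    p=np.linalg.solve(M,b); return p,[np.linalg.norm(np.cross(p-o,d)) for o,d in rays]
def pose():
    s=ctrl.get_obs(); return np.r_[s["tool_pos"],s["tool_rot"]]
E
python3 - <<'E'
from h import *
np.set_printoptions(precision=4,suppress=True)
s,e,w=cam("side"),cam("scene"),cam("wrist",pose())
for n,u,a,b in(("A",(349,310),334,365),("B",(258.5,289.5),250,268),("C",(393.5,170),382,405),("D",(429,191),420.5,437.5)):
    p=onz(s,*u,.048); print(n,p,"dia",(b-a)/s[2]*np.linalg.norm(p-s[0]),"scene",proj(e,p))
for n,a,b in(("C",(393.5,170),(207,381)),("D",(429,191),(187,317))): print(n,tri(ray(s,*a),ray(e,*b)))
for u in((145,233),(209,228),(282,223),(358,219),(390,217)):
    p=onz(w,*u,.015); print("peg",p,proj(e,p),proj(s,p))
# side red blobs
for n in("side","scene"):
    im=cv2.imread(f"pics/{n}0.png"); b,g,r=[im[:,:,i].astype(int) for i in range(3)]
    m=((r>90)&(g<.4*r)&(b<.4*r)).astype(np.uint8)
    k,_,st,c=cv2.connectedComponentsWithStats(m)
    print(n,[x.tolist() for x in st if 40<x[4]<3000])
E
```

```text
A [0.379  0.2724 0.048 ] dia 0.05394229198500889 scene [299.2436 174.4906]
B [0.5513 0.2975 0.048 ] dia 0.03357252177633154 scene [357.003  189.1451]
C [ 0.5434 -0.3642  0.048 ] dia 0.06906928721993891 scene [204.9449 381.6922]
D [ 0.4069 -0.2666  0.048 ] dia 0.046400371857083816 scene [183.9863 317.952 ]
C (array([ 0.5444, -0.3616,  0.0482]), [np.float64(0.001845668242781979), np.float64(0.001845668242781815)])
D (array([ 0.4084, -0.2622,  0.0485]), [np.float64(0.0028167056156638472), np.float64(0.00281670561566392)])
peg [ 0.4416 -0.0262  0.015 ] [259.4598 260.4633] [380.9351 239.7738]
peg [ 0.5161 -0.0212  0.015 ] [285.4349 270.4148] [350.7906 233.3924]
peg [ 0.5919 -0.0163  0.015 ] [312.796 280.982] [321.7631 227.1969]
peg [ 0.6676 -0.0121  0.015 ] [341.0067 292.1415] [294.435  221.2137]
peg [ 0.7    -0.0098  0.015 ] [353.5212 296.9073] [283.0584 218.8261]
side [[571, 99, 57, 60, 2085], [583, 169, 17, 13, 76], [385, 174, 17, 12, 132], [422, 195, 13, 14, 120], [340, 322, 14, 14, 56]]
scene [[179, 317, 18, 19, 149], [192, 383, 33, 27, 273]]
```

Heights check out: the tops triangulate to 48 mm. A is saw54, B is saw32, C is saw65 and D is saw43. I'm turning the jaws along world y and moving above saw43.

```bash
python3 -m jog '{"linear":[[-216,264,0],[-216,264,0],[-216,264,0],[-216,264,0],[-216,264,0],[-216,264,0],[-216,264,0],[-216,264,0],[-216,264,0],[-216,264,0],[-216,264,0],[-216,264,0]],"twist":[[0,0,-0.15],[0,0,-0.3],[0,0,-0.45],[0,0,-0.6],[0,0,-0.75],[0,0,-0.9],[0,0,-1.05],[0,0,-1.2],[0,0,-1.35],[0,0,-1.5],[0,0,-1.57],[0,0,-1.57]],"fingers":[1,1,1,1,1,1,1,1,1,1,1,1]}' 60
python3 - <<'E'
from h import *
p=pose(); im=imaging.get_image("wrist"); cv2.imwrite("pics/d1.png",im[:,:,::-1]); np.save("d1.npy",p)
w=cam("wrist",p); print(p,proj(w,[.408,-.264,.048]))
E
```

```text
t: 1.35
tool_pos: [0.4083, -0.2639, 0.2303]
tool_rot: [-2.222, -2.219, 0.002]
contact_force: [0.4, 0.6, 0.3]
opening: 0.0855
[ 4.08258824e-01 -2.63886579e-01  2.30276784e-01 -2.22161253e+00
 -2.21861621e+00  1.55410270e-03] [311.96611363 213.49997141]
```

View pics/d1.png

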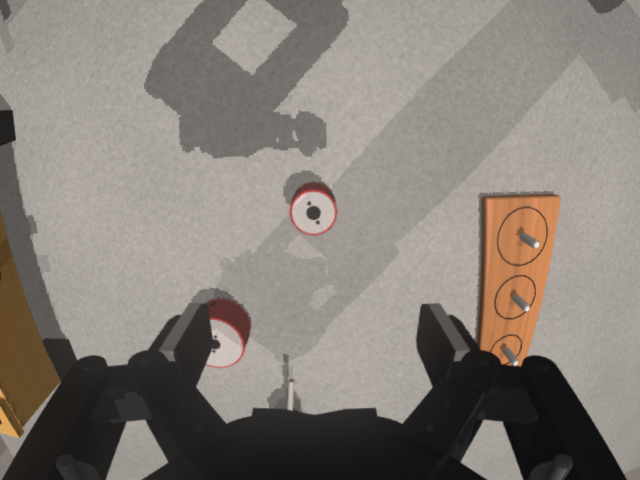

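Saw43 is at (313.5,213), against a prediction of (312,213.5), so it agrees to within 1 mm. Saw65 is at lower left (220,342), and the drill bit is at (290,380). Next I descend and grip.

```bash
python3 -m jog '{"linear":[[1,0,50],[1,0,100],[1,0,150],[1,0,190],[1,0,216],[1,0,216],[1,0,216],[1,0,216],[1,0,216],[1,0,216],[1,0,216],[1,0,216]],"twist":[[0,0,0],[0,0,0],[0,0,0],[0,0,0],[0,0,0],[0,0,0],[0,0,0],[0,0,0],[0,0,0],[0,0,0],[0,0,0],[0,0,0]],"fingers":[1,1,1,1,1,1,0,0,0,0,0,0]}' 60
python3 - <<'E'
from h import *
w=cam("wrist",np.load("d1.npy"))
np.set_printoptions(precision=4,suppress=True)
for u in((522,236),(515,297),(507,350)): print(onz(w,*u,.015))
print("C",onz(w,219,342,.048),"bit tip",onz(w,286,355,.038))
s=cam("side"); print("tray corners",[onz(s,*u,.045) for u in((183,343),(283,388),(116,396))])
E
```

```text
t: 2.6
tool_pos: [0.4096, -0.2641, 0.017]
tool_rot: [2.224, 2.215, -0.001]
contact_force: [0.0, 1.1, 5.6]
opening: 0.0412
[ 0.4388 -0.0285  0.015 ]
[ 0.5147 -0.0226  0.015 ]
[ 0.5911 -0.0152  0.015 ]
C [ 0.5452 -0.3625  0.048 ] bit tip [ 0.5663 -0.2927  0.038 ]
tray corners [array([0.5771, 0.4664, 0.045 ]), array([0.3876, 0.4666, 0.045 ]), array([0.5847, 0.5894, 0.045 ])]
```

```bash
python3 -m jog '{"linear":[[0,0,-45],[0,0,-90],[40,30,-90],[80,60,-90],[120,90,-90],[160,120,-90],[200,148,-90],[235,173,-90],[248,183,-90],[248,183,-90],[248,183,-90]],"twist":[[0,0,0],[0,0,0],[0,0,0],[0,0,0],[0,0,0],[0,0,0],[0,0,0],[0,0,0],[0,0,0],[0,0,0],[0,0,0]],"fingers":[0,0,0,0,0,0,0,0,0,0,0]}'
python3 - <<'E'
from h import *
s=imaging.get_image("side")[:,:,::-1]; e=imaging.get_image("scene")[:,:,::-1]
a=cv2.resize(s[100:300,200:460],None,fx=1.5,fy=1.5); b=cv2.resize(e[140:340,180:440],None,fx=1.5,fy=1.5)
cv2.imwrite("pics/p2.png",np.hstack([a,b])); print(pose())
E
```

```text
t: 3.7
tool_pos: [0.593, -0.0172, 0.1067]
tool_rot: [2.224, 2.215, -0.002]
contact_force: [-0.9, -0.1, -2.1]
opening: 0.0414
[ 5.92735282e-01 -1.79233093e-02  1.06656215e-01  2.22593577e+00
  2.21316796e+00 -1.97184842e-03]
```

View pics/p2.png

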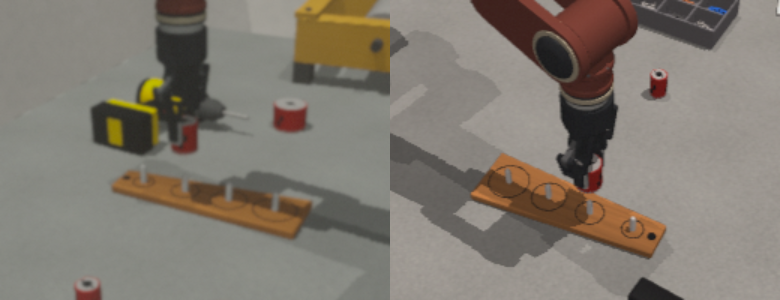

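The saw is held upright over peg2: side crop (183,150), scene crop (592,190). I'm lowering it and releasing.

```bash
python3 -m jog '{"linear":[[2,0,30],[2,0,55],[2,0,66],[2,0,72],[2,0,74],[2,0,74],[2,0,74]],"twist":[[0,0,0],[0,0,0],[0,0,0],[0,0,0],[0,0,0],[0,0,0],[0,0,0]],"fingers":[0,0,0,0,0,0,0]}'
```

```text
t: 4.5
tool_pos: [0.5938, -0.0164, 0.034]
tool_rot: [2.225, 2.212, 0.0]
contact_force: [0.2, 0.4, -1.2]
opening: 0.0417
```

```bash
python3 -m jog '{"linear":[[0,-1,1],[0,-1,2],[0,-1,2.5],[0,-1,3],[0,-1,3]],"twist":[[0,0,0],[0,0,0],[0,0,0],[0,0,0],[0,0,0]],"fingers":[0,0,0,0,0]}'
```

```text
t: 5.0
tool_pos: [0.5932, -0.0163, 0.0321]
tool_rot: [2.224, 2.212, 0.001]
contact_force: [-1.4, 0.9, 5.2]
opening: 0.0415
```

```bash
python3 -m jog '{"linear":[[0,0,0],[0,0,0],[0,0,0],[0,0,-45],[0,0,-95],[0,0,-145],[0,0,-198]],"twist":[[0,0,0],[0,0,0],[0,0,0],[0,0,0],[0,0,0],[0,0,0],[0,0,0]],"fingers":[1,1,1,1,1,1,1]}'
python3 -m jog '{"linear":[[50,-7,0],[100,-14,0],[150,-20,0],[200,-27,0],[250,-34,0],[300,-41,0],[314,-42,0],[314,-42,0],[314,-42,0]],"twist":[[0,0,0],[0,0,0],[0,0,0],[0,0,0],[0,0,0],[0,0,0],[0,0,0],[0,0,0],[0,0,0]],"fingers":[1,1,1,1,1,1,1,1,1]}'
python3 - <<'E'
from h import *
p=pose(); im=imaging.get_image("wrist"); cv2.imwrite("pics/b1.png",im[:,:,::-1]); np.save("b1.npy",p)
w=cam("wrist",p); print(p,proj(w,[.5513,.2975,.048]))
E
```

```text
t: 5.7
tool_pos: [0.5921, -0.0157, 0.2286]
tool_rot: [2.225, 2.212, 0.0]
contact_force: [1.3, -0.1, -0.0]
opening: 0.0851
t: 6.6
tool_pos: [0.552, 0.2979, 0.2271]
tool_rot: [2.224, 2.212, -0.001]
contact_force: [-0.1, -0.4, 0.7]
opening: 0.0855
[ 5.51959123e-01  2.97918271e-01  2.27129056e-01  2.22410171e+00
  2.21155776e+00 -1.27500141e-03] [312.56681246 212.88071061]
```

View pics/b1.png

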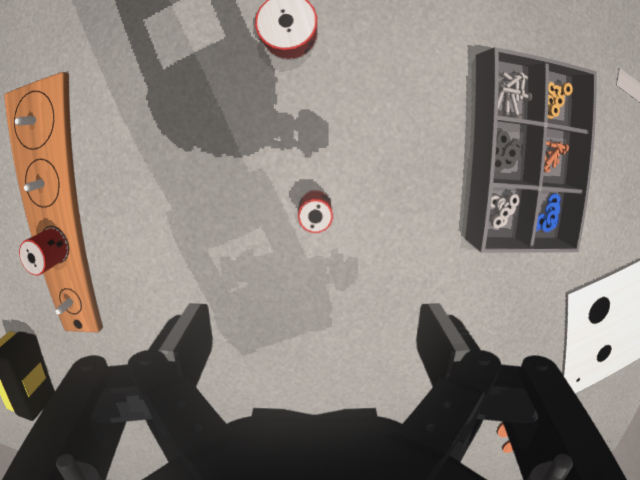

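Saw43 is on peg2 (34,258). Saw32's top is at (315.5,216), so its position is about (0.554,0.300). Saw54 is at (286,21).

```bash
python3 -m jog '{"linear":[[2,2,50],[2,2,100],[2,2,150],[2,2,190],[2,2,212],[2,2,212],[2,2,212],[2,2,212],[2,2,212],[2,2,212],[2,2,212],[2,2,212]],"twist":[[0,0,0],[0,0,0],[0,0,0],[0,0,0],[0,0,0],[0,0,0],[0,0,0],[0,0,0],[0,0,0],[0,0,0],[0,0,0],[0,0,0]],"fingers":[1,1,1,1,1,1,0,0,0,0,0,0]}'
python3 - <<'E'
from h import *
w=cam("wrist",np.load("b1.npy")); print("B",onz(w,315.5,216,.048),"A",onz(w,286,21,.048))
for u in((34.5,119),(42,183),(69,301)): print(onz(w,*u,.015))
E
```

```text
t: 7.85
tool_pos: [0.5565, 0.299, 0.0177]
tool_rot: [2.224, 2.209, 0.004]
contact_force: [0.1, -1.9, 6.9]
opening: 0.0308
B [0.55416166 0.30008607 0.048     ] A [0.38116597 0.27597339 0.048     ]
[ 0.43898492 -0.02348539  0.015     ]
[ 0.51540857 -0.02020029  0.015     ]
[ 0.66674916 -0.01310702  0.015     ]
```

```bash
python3 -m jog '{"linear":[[0,0,-45],[0,0,-90],[-45,16,-90],[-90,32,-90],[-135,49,-90],[-180,65,-90],[-225,81,-90],[-270,97,-90],[-305,110,-90],[-311,112,-90],[-311,112,-90],[-311,112,-90]],"twist":[[0,0,0],[0,0,0],[0,0,0],[0,0,0],[0,0,0],[0,0,0],[0,0,0],[0,0,0],[0,0,0],[0,0,0],[0,0,0],[0,0,0]],"fingers":[0,0,0,0,0,0,0,0,0,0,0,0]}'
python3 - <<'E'
from h import *
p=pose();s=imaging.get_image("side")[:,:,::-1]; e=imaging.get_image("scene")[:,:,::-1]
# predicted rim centre (red) and projected foot of peg1 (not drawn) for comparison
a=cv2.resize(s[140:260,240:370],None,fx=3,fy=3); b=cv2.resize(e[190:310,280:410],None,fx=3,fy=3)
cv2.imwrite("pics/p1.png",np.hstack([a,b])); print(p)
q=[p[0]-.002,p[1],p[2]-.0165]
for n,o in(("side",(240,140)),("scene",(280,190))): print(n,(proj(cam(n),q)-o)*3,(proj(cam(n),[.667,-.012,.045])-o)*3,(proj(cam(n),[.667,-.012,.015])-o)*3)
E
```

```text
t: 9.05
tool_pos: [0.6653, -0.0115, 0.1091]
tool_rot: [2.224, 2.211, 0.004]
contact_force: [0.8, -0.1, -1.2]
opening: 0.0306
[ 0.66532651 -0.01145194  0.10914054  2.22385179  2.21062286  0.00405698]
side [163.02972916 159.70938567] [162.20627704 211.61748474] [163.84554022 243.84420108]
scene [180.47550754 243.35165722] [183.16454133 283.42493536] [182.42418867 306.04001165]
```

View pics/p1.png

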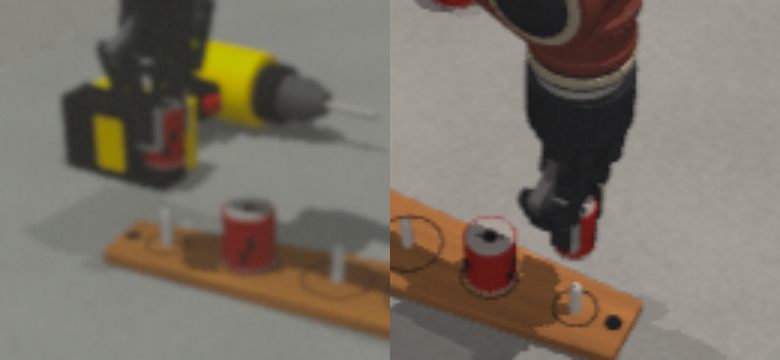

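The saw and peg1 look aligned in the side crop (165 against 166). The scene crop leaves some doubt, with the saw at about 189 and the peg at 185. I'll overlay predicted outlines to check.

Run:
```python
from h import *
p=pose(); out=[]
for n,o in(("side",(270,160)),("scene",(320,230))):
    im=imaging.get_image(n)[:,:,::-1][o[1]:o[1]+80,o[0]:o[0]+80]; im=cv2.resize(im,None,fx=5,fy=5,interpolation=cv2.INTER_CUBIC)
    c=cam(n); t=np.linspace(0,6.29,40)
    def poly(P,col): cv2.polylines(im,[np.int32([(proj(c,x)-o)*5 for x in P])],False,col,1)
    for z in(0,.048): poly(np.c_[p[0]-.002+.016*np.cos(t),p[1]+.016*np.sin(t),0*t+p[2]-.017+z],(0,255,0))
    poly([[.667,-.012,.015],[.667,-.012,.045]],(255,0,0))
    poly(np.c_[.667+.016*np.cos(t),-.012+.016*np.sin(t),0*t+.015],(255,0,0))
    out.append(im)
cv2.imwrite("pics/o1.png",np.hstack(out))
```

```text
(no output)
```

View pics/o1.png

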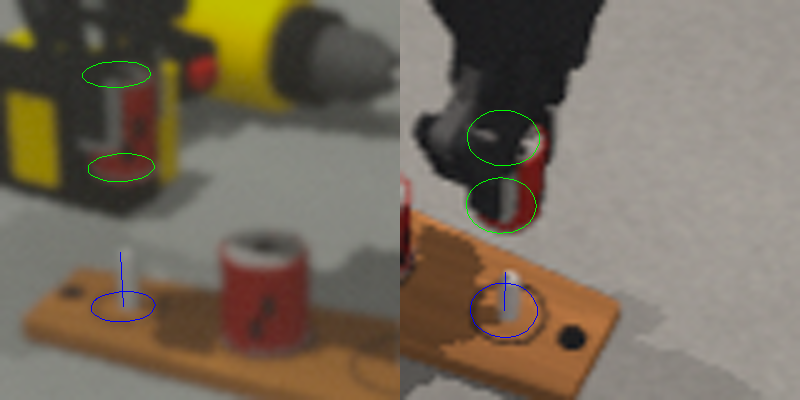

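Saw and peg show the same small offset in both views, so only a 3 mm shift in x is needed. Lowering.

```bash
python3 -m jog '{"linear":[[0,3,20],[0,3,40],[0,3,55],[0,3,66],[0,3,72],[0,3,75],[0,3,77],[0,3,78],[0,3,78]],"twist":[[0,0,0],[0,0,0],[0,0,0],[0,0,0],[0,0,0],[0,0,0],[0,0,0],[0,0,0],[0,0,0]],"fingers":[0,0,0,0,0,0,0,0,0]}'
```

```text
t: 10.15
tool_pos: [0.6696, -0.0113, 0.0327]
tool_rot: [2.221, 2.211, 0.005]
contact_force: [-0.7, 0.5, 4.1]
opening: 0.0308
```

```bash
python3 -m jog '{"linear":[[0,0,0],[0,0,0],[0,0,0],[0,0,-45],[0,0,-95],[0,0,-145],[0,0,-198]],"twist":[[0,0,0],[0,0,0],[0,0,0],[0,0,0],[0,0,0],[0,0,0],[0,0,0]],"fingers":[1,1,1,1,1,1,1]}'
python3 -m jog '{"linear":[[35,-35,0],[70,-70,0],[105,-105,0],[140,-140,0],[175,-175,0],[210,-210,0],[245,-245,0],[270,-272,0],[287,-288,0],[287,-288,0],[287,-288,0],[287,-288,0]],"twist":[[0,0,0],[0,0,0],[0,0,0],[0,0,0],[0,0,0],[0,0,0],[0,0,0],[0,0,0],[0,0,0],[0,0,0],[0,0,0],[0,0,0]],"fingers":[1,1,1,1,1,1,1,1,1,1,1,1]}'
python3 - <<'E'
from h import *
p=pose(); im=imaging.get_image("wrist"); cv2.imwrite("pics/a1.png",im[:,:,::-1]); np.save("a1.npy",p)
w=cam("wrist",p); print(p,proj(w,[.381,.276,.048]))
E
```

```text
t: 10.85
tool_pos: [0.6677, -0.0107, 0.2294]
tool_rot: [2.221, 2.211, 0.005]
contact_force: [1.3, -0.6, 0.0]
opening: 0.0855
t: 12.05
tool_pos: [0.3818, 0.2771, 0.2264]
tool_rot: [2.222, 2.209, 0.005]
contact_force: [-0.7, -1.0, -0.3]
opening: 0.0856
[0.38176318 0.27712022 0.22637034 2.22228383 2.20942824 0.00534395] [311.55675555 212.00016762]
```

View pics/a1.png

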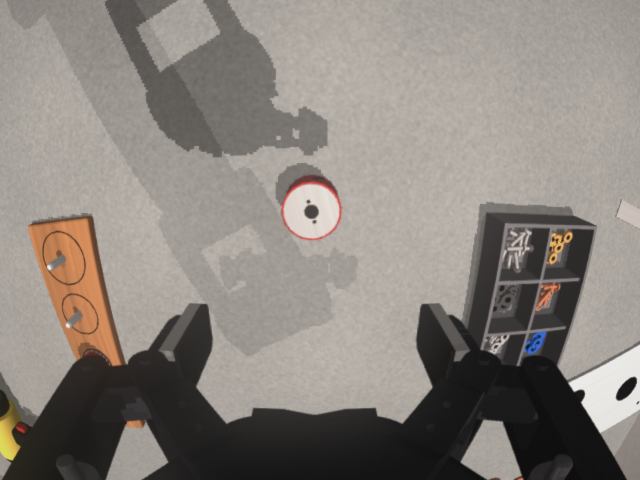

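Saw54 is at (311.5,211), as predicted. Gripping it.

```bash
python3 -m jog '{"linear":[[-1,-2,50],[-1,-2,100],[-1,-2,150],[-1,-2,190],[-1,-2,214],[-1,-2,214],[-1,-2,214],[-1,-2,214],[-1,-2,214],[-1,-2,214],[-1,-2,214]],"twist":[[0,0,0],[0,0,0],[0,0,0],[0,0,0],[0,0,0],[0,0,0],[0,0,0],[0,0,0],[0,0,0],[0,0,0],[0,0,0]],"fingers":[1,1,1,1,1,1,0,0,0,0,0]}'
python3 - <<'E'
from h import *
w=cam("wrist",np.load("a1.npy"))
for u in((64,257),(80,314)): print(onz(w,*u,.015))
print(onz(w,311.5,211,.048))
E
```

```text
t: 13.2
tool_pos: [0.3838, 0.2762, 0.015]
tool_rot: [2.221, 2.208, 0.013]
contact_force: [0.5, -1.1, 6.5]
opening: 0.0522
[ 0.43764013 -0.02376343  0.015     ]
[ 0.51492256 -0.02021922  0.015     ]
[0.38008721 0.27595539 0.048     ]
```

```bash
python3 -m jog '{"linear":[[0,0,-45],[0,0,-90],[-45,20,-90],[-90,41,-90],[-135,61,-90],[-180,82,-90],[-225,102,-90],[-270,123,-90],[-290,132,-90],[-297,135,-90],[-297,135,-90],[-297,135,-90]],"twist":[[0,0,0],[0,0,0],[0,0,0],[0,0,0],[0,0,0],[0,0,0],[0,0,0],[0,0,0],[0,0,0],[0,0,0],[0,0,0],[0,0,0]],"fingers":[0,0,0,0,0,0,0,0,0,0,0,0]}'
python3 - <<'E'
from h import *
p=pose(); out=[]; print(p)
for n,o in(("side",(300,170)),("scene",(250,215))):
    im=imaging.get_image(n)[:,:,::-1][o[1]:o[1]+80,o[0]-10:o[0]+90]; o=(o[0]-10,o[1]); im=cv2.resize(im,None,fx=4,fy=4,interpolation=cv2.INTER_CUBIC)
    c=cam(n); t=np.linspace(0,6.29,40)
    def poly(P,col): cv2.polylines(im,[np.int32([(proj(c,x)-o)*4 for x in P])],False,col,1)
    for z in(0,.048): poly(np.c_[p[0]-.0035+.027*np.cos(t),p[1]+.027*np.sin(t),0*t+p[2]-.015+z],(0,255,0))
    poly([[.515,-.021,.015],[.515,-.021,.045]],(255,0,0))
    out.append(im)
cv2.imwrite("pics/o3.png",np.hstack(out))
E
```

```text
t: 14.4
tool_pos: [0.5152, -0.0205, 0.1069]
tool_rot: [2.221, 2.209, 0.013]
contact_force: [-0.2, -0.6, -1.0]
opening: 0.052
[ 0.51519276 -0.02047441  0.10693525  2.22108175  2.20900802  0.01266793]
```

View pics/o3.png

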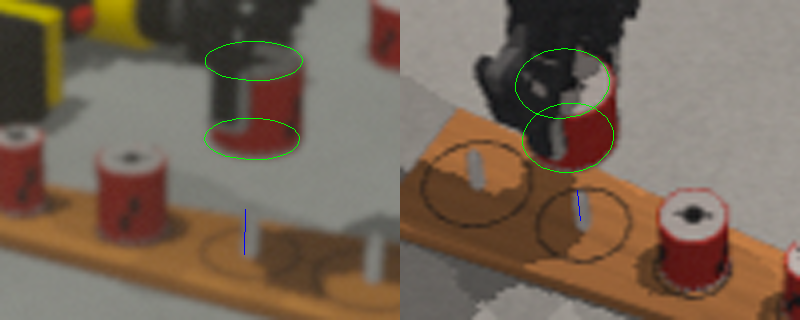

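Saw and peg offsets agree again, so the alignment is good. Lowering onto peg3.

```bash
python3 -m jog '{"linear":[[0,3,20],[0,3,40],[0,3,55],[0,3,66],[0,3,72],[0,3,75],[0,3,77],[0,3,78],[0,3,78]],"twist":[[0,0,0],[0,0,0],[0,0,0],[0,0,0],[0,0,0],[0,0,0],[0,0,0],[0,0,0],[0,0,0]],"fingers":[0,0,0,0,0,0,0,0,0]}'
```

```text
t: 15.4
tool_pos: [0.5198, -0.0203, 0.03]
tool_rot: [2.219, 2.209, 0.014]
contact_force: [-1.9, 0.4, 3.4]
opening: 0.0522
```

```bash
python3 -m jog '{"linear":[[0,0,0],[0,0,0],[0,0,0],[0,0,-45],[0,0,-95],[0,0,-145],[0,0,-200]],"twist":[[0,0,0],[0,0,0],[0,0,0],[0,0,0],[0,0,0],[0,0,0],[0,0,0]],"fingers":[1,1,1,1,1,1,1]}'
python3 -m jog '{"linear":[[-45,3,0],[-90,6,0],[-135,10,0],[-180,13,0],[-225,17,0],[-270,20,0],[-310,23,0],[-342,26,0],[-342,26,0],[-342,26,0]],"twist":[[0,0,0],[0,0,0],[0,0,0],[0,0,0],[0,0,0],[0,0,0],[0,0,0],[0,0,0],[0,0,0],[0,0,0]],"fingers":[0.9,0.9,0.9,0.9,0.9,0.9,0.9,0.9,0.9,0.9]}'
python3 - <<'E'
from h import *
p=pose(); im=imaging.get_image("wrist"); cv2.imwrite("pics/c1.png",im[:,:,::-1]); np.save("c1.npy",p)
w=cam("wrist",p); print(p,proj(w,[.545,-.362,.048]))
E
```

```text
t: 16.1
tool_pos: [0.5168, -0.0201, 0.2269]
tool_rot: [2.219, 2.209, 0.014]
contact_force: [1.0, -0.6, 1.2]
opening: 0.0852
t: 17.1
tool_pos: [0.5409, -0.3625, 0.227]
tool_rot: [2.221, 2.209, 0.014]
contact_force: [-0.1, 0.2, -0.3]
opening: 0.0768
[ 0.54094614 -0.36247923  0.2270217   2.22122577  2.20856816  0.01430501] [312.77667396 216.10967877]
```

View pics/c1.png

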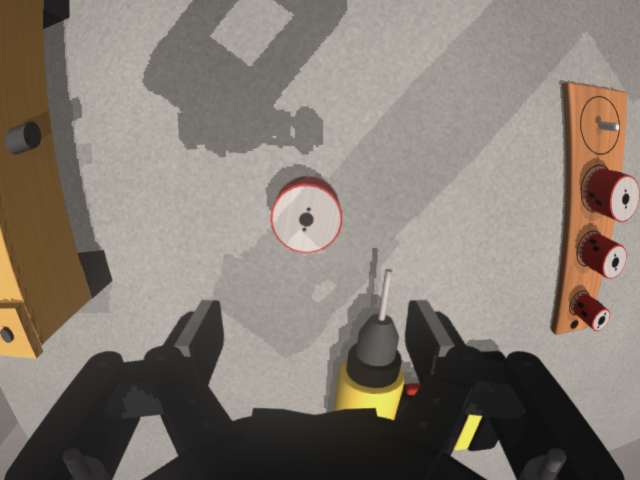

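All three placed saws sit in order on the rack at right. Saw65's centre is (306.5,218), so I shift -5 mm in y and +4 mm in x. The bit tip at (389,271) is well clear of the fingers.

```bash
python3 -m jog '{"linear":[[-5,4,50],[-5,4,100],[-5,4,150],[-5,4,190],[-5,4,214],[-5,4,214],[-5,4,214],[-5,4,214],[-5,4,214],[-5,4,214],[-5,4,214]],"twist":[[0,0,0],[0,0,0],[0,0,0],[0,0,0],[0,0,0],[0,0,0],[0,0,0],[0,0,0],[0,0,0],[0,0,0],[0,0,0]],"fingers":[0.9,0.9,0.9,0.9,0.9,0.9,0,0,0,0,0]}'
python3 - <<'E'
from h import *
w=cam("wrist",np.load("c1.npy")); print(onz(w,306.5,218,.048),onz(w,600,125,.015))
E
```

```text
t: 18.25
tool_pos: [0.5483, -0.3671, 0.0143]
tool_rot: [2.219, 2.209, 0.015]
contact_force: [0.5, -1.2, 2.4]
opening: 0.0637
[ 0.54670095 -0.36759736  0.048     ] [ 0.43965693 -0.02803436  0.015     ]
```

```bash
python3 -m jog '{"linear":[[0,0,-45],[0,0,-90],[45,-14,-90],[90,-28,-90],[135,-42,-90],[180,-56,-90],[225,-70,-90],[270,-84,-90],[310,-96,-90],[341,-105,-90],[341,-105,-90],[341,-105,-90]],"twist":[[0,0,0],[0,0,0],[0,0,0],[0,0,0],[0,0,0],[0,0,0],[0,0,0],[0,0,0],[0,0,0],[0,0,0],[0,0,0],[0,0,0]],"fingers":[0,0,0,0,0,0,0,0,0,0,0,0]}'
```

```text
t: 19.45
tool_pos: [0.4437, -0.0253, 0.1027]
tool_rot: [2.216, 2.209, 0.015]
contact_force: [0.9, -1.1, -1.6]
opening: 0.0631
```

```bash
python3 -m jog '{"linear":[[0,-4,20],[0,-4,40],[0,-4,55],[0,-4,64],[0,-4,68],[0,-4,71],[0,-4,73],[0,-4,75],[0,-4,75]],"twist":[[0,0,0],[0,0,0],[0,0,0],[0,0,0],[0,0,0],[0,0,0],[0,0,0],[0,0,0],[0,0,0]],"fingers":[0,0,0,0,0,0,0,0,0]}'
```

```text
t: 20.35
tool_pos: [0.4418, -0.0257, 0.0292]
tool_rot: [2.215, 2.209, 0.016]
contact_force: [-2.5, -1.5, 3.4]
opening: 0.0635
```

Contact is where expected. I'm releasing, retreating up and away, then checking.

```bash
python3 -m jog '{"linear":[[0,0,0],[0,0,0],[0,0,0],[0,0,-30],[0,0,-75],[0,0,-125],[0,0,-175],[0,0,-200],[-50,0,-200],[-100,0,-200],[-120,0,-200],[-120,0,-200]],"twist":[[0,0,0],[0,0,0],[0,0,0],[0,0,0],[0,0,0],[0,0,0],[0,0,0],[0,0,0],[0,0,0],[0,0,0],[0,0,0],[0,0,0]],"fingers":[1,1,1,1,1,1,1,1,1,1,1,1]}'
python3 - <<'E'
from h import *
p=pose(); print(p); w=cam("wrist",p)
pegs=[(.667,-.012),(.591,-.0165),(.515,-.021),(.4393,-.0255)]
out=[]
for n,c,o,k,(W,H) in(("side",cam("side"),(270,165),2.5,(160,110)),("scene",cam("scene"),(225,215),2.5,(160,110)),("wrist",w,(300,80),1.2,(330,300))):
    im=imaging.get_image(n)[:,:,::-1][o[1]:o[1]+H,o[0]:o[0]+W]; im=cv2.resize(im,None,fx=k,fy=k,interpolation=cv2.INTER_CUBIC); t=np.linspace(0,6.29,40)
    for (x,y),r in zip(pegs,(.016,.0215,.027,.0325)):
        for z in(.015,.063): cv2.polylines(im,[np.int32([(proj(c,q)-o)*k for q in np.c_[x+r*np.cos(t),y+r*np.sin(t),0*t+z]])],False,(0,255,0) if z>.05 else (255,0,0),1)
    out.append(im)
a=np.vstack(out[:2]); b=cv2.copyMakeBorder(out[2],0,max(0,a.shape[0]-out[2].shape[0]),0,0,0); cv2.imwrite("pics/fin.png",np.hstack([a,b[:a.shape[0]]]))
print(a.shape,b.shape)
E
```

```text
t: 21.55
tool_pos: [0.4379, -0.1473, 0.2294]
tool_rot: [2.219, 2.204, 0.015]
contact_force: [-0.4, 0.7, -0.2]
opening: 0.0854
[ 0.43791159 -0.14731309  0.22939523  2.21937334  2.20445381  0.01504786]
(550, 400, 3) (550, 396, 3)
```

View pics/fin.png

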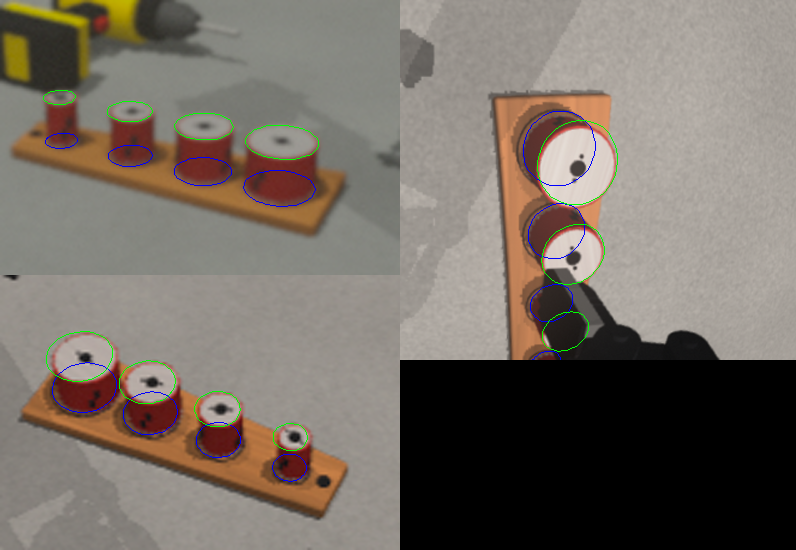

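All four saws stand upright and seated, within about 2 mm of the predicted outlines in every view. The gripper is clear of them, and the drill and tray were not touched.

```bash
python3 -c "
from station import ctrl; print(ctrl.finish_job())"
```

```text
the job is handed in; nothing more can be done
None
```

All four hole saws are back on the rack in order of size, smallest on peg1 at the narrow end and largest on peg4 at the wide end. I handed the job in at about 22 s of the 96 s allowed; no verdict is reported.

- **Seating:** each saw touched the board at the expected height, with light contact forces of about 3–5 N.
- **Final check:** overlays of the predicted outlines matched to about 2 mm. The side and scene views covered all four saws. The wrist view showed only saw65 and saw54 clearly, because a finger hid the smaller two. The fixed cameras had a steady offset of 1–3 mm, which also showed on the pegs.
- **Gripper:** it ended open and well clear of the saws, with no contact force beyond sensor noise.
- **Drill and tray:** I saw no sign of contact with either, and did not measure their positions at the end.
- **Disagreements:** first position estimates were up to 6 mm out for saw65 and 4 mm for saw32. Both were corrected from the wrist camera before gripping.

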